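# Check the soil balance with the hanging weight

### The arm

A 7-joint arm with a two-finger parallel gripper is mounted at the origin on the work surface. World frame = base frame: x ahead of the robot, y to its left, z up, the work surface at z = 0. Lengths are in m, angles in rad, forces in N, time in s.
With the tool pointing down it reaches from about 0.4 to 0.85 m from the base axis. Payload 10.4 kg.
Tool frame: the origin (TCP) lies between the finger pads; the fingertips stand manip.tip_extent ahead of it and the grasp point (between the pads) lies 6 mm ahead of it (manip.tip_extent is the distance from the TCP to the fingertips, in m); z points along the fingers, y is the line along which they close (so a half turn about z gives the same grasp; the last joint's range is limited). The gripper opens to 85 mm and grips with 20 to 120 N. Pads are 22 mm wide; open, the fingers measure 114 mm over their backs; the gripper's body (76 mm by 85 mm) begins 54 mm behind the grasp point. The pads swing forward as they close: fully open they stand 13 mm farther back than shut.
Start: joints at [1.113, 0.332, -0.065, 1.46, 0.022, 1.35, -0.088], TCP at [0.263, -0.567, 0.256] pointing down, gripper open.
Joint ranges: [-2.6, 2.6], [-0.5, 2.12], [-1.47, 1.34], [0.16, 2.42], [-1.27, 4.41], [0.06, 2.06], [-2.6, 2.6]. Speed limits (rad/s): [2.22, 2.22, 2.79, 2.79, 3.14, 3.14, 3.14].

### API

Orientations are given as a unit quaternion [x, y, z, w].
In Python, from workcell import get_obs, optics, workorder, manip gives the robot as it stands.
- The arm moves only by the tool jog_arm, never from a script. Its argument "increments" is a list of rows, each a list of 7 numbers: the shift along the tool's x, y, z in m, then the turn, a rotation vector about the tool's x, y, z in rad, then the opening, from -1 (shut) to 1 (fully open). A call has 1 to 5 rows; each row is the pose to reach, as a shift and turn from the pose commanded when the call began, along the tool's axes at that moment; what a row does not reach only later rows make up. A row lasts 1/12 s, in which the tool goes at most 41.7 mm and 7.16 degrees, less where a joint would pass 70% of its speed; a pose out of reach is approached as far as the arm can. A call with a gripper value outside its range is refused whole. The fingers move at their own pace and stop on an object; "grip_force" is the grip in N (left out, the last holds). Time passes only in rows, so rows that repeat a pose let the fingers close. It gives the time, the measured TCP pose, the force, the opening and the grip force at its end, in the units of the state.
- get_obs(): the state, without advancing time (a new reading comes with each control period).
- optics.camera(name): name is "scene" or "top" or "wrist"; returns a dict with "color" (384x512x3 uint8, red, green, blue), "depth" (384x512 float32, m along the optical axis (not along the pixel's ray), 0 where there is no reading), "K" (3x3 intrinsics, pixels), "k1" (the pictures are not rectified: a ray, as slopes to the right and down, at radius r is drawn at 1 + k1 r^2 times it, then the intrinsics apply), "R" (3x3) and "t" (3): a world point X has camera coordinates R X + t. Camera axes: x right, y down, z forward; pixel columns grow to the right and rows downward; lengths in m; the calibration is good to about 2 mm. A picture is of the moment at which its call begins.
- workorder.hand_in(): hands the job in; it is judged then, once.
The state is a dict: "clock": time; "joint_pos": joint angles; "joint_velocities": joint speeds; "tau": joint torques, N m; "position": TCP position; "ee_rot": TCP orientation; "ft_force": force on the tool from outside, world axes, zero at the start; "torque": the same for the moment, N m; "grip_width": opening from 0.0 (shut) to 1.0 (fully open); "grasp_force": force on a finger pad.
Only numpy, scipy, OpenCV 4.12 (cv2) and the standard library are available. Lean on these libraries where they do the work, as an engineer would, in place of code of your own. Each camera call takes 0.05 s, during which the arm holds its last target. There are 200 camera calls.

### The job

The bench balance is due its check: lift the copper-bodied core sampler off the balance pan and stand it upright in the wooden tray, without ever tipping it over. Then lift the steel check weight up and off its hook and set it gently, upright and centred, on the pan, with its foot inside the dark ring marked there; the sprung pan must never be knocked or pressed down to its stop. Leave the mould, the cap and the knife where they are.

Things in the scene. Friction and masses are not known exactly. Their poses are not given: they have to be found in the camera images.
- balance: Grey bench balance, 200 (x) x 180 (y) mm, fixed to the bench, its case 50 mm high with a blank display on the -x side. Origin on the bench under the pan's centre. Somewhere in the middle of the bench, turned at random.
- pan_mark (a point): Centre of the top face of the balance's round aluminium pan (150 mm across, 6 mm thick); z up. 87 mm above the bench with nothing on the pan; it sinks with the pan. A dark ring, 76 mm inside and 82 mm outside diameter, is marked round it.
- pan (a joint): How far the sprung pan has sunk, m: 0 when empty, about 0.011 under the sampler or the check weight alone (500 N/m), 0.024 at its bottom stop. The pan stays level.
- sampler: Closed core sampler, an upright cylinder 150 mm tall and 56 mm across (copper middle from 45 to 115 mm height; aluminium foot, dark steel head), about 0.55 kg. It starts standing on the pan. Origin: centre of its underside, z up its axis.
- tray: Square shallow wooden tray, 150 x 150 mm, rim 22 mm high, 6 mm walls, its floor about 6 mm thick, fixed to the bench to the left or right of the balance. Origin: centre of its underside.
- stand: Hook stand fixed on the other side of the balance: blue base (x -10 to 120 mm, 120 wide, 12 high), steel post at x = +85 mm, 184 mm tall; from it a hook of 8 mm round bar runs at 180 mm height towards the stand's own -x, its tip turned up to 200 mm at x = -26 mm. Origin on the bench straight below the hanging weight.
- weight: Steel check weight: disc 52 mm across, 34 high, with an upright brass strap loop on top, 104 mm tall in all, 0.55 kg. Origin: centre of underside, z up. Strap 16 mm wide along x, 5 thick; its uprights 44 mm apart over the outer faces along y, up to 104 mm. Hangs with the hook through the loop along its x, underside 85 mm above the bench; raise it 17 to 55 mm to move it off towards -x of the stand.
- mould: Bystander: open square dark steel mould, 100 x 100 x 60 mm. Origin: centre of its underside.
- cap: Bystander: loose steel cap, a disc 64 mm across and 16 mm high. Origin: centre of its underside.
- knife: Bystander: spatula-like palette knife 180 mm long, lying flat, along its own x.

How it is judged:
By the outcome, as a careful person would: the job done as asked, in the order asked, and still so for the second after the job is handed in, with the robot touching nothing.
It also fails if it takes over 59 s, if anything falls off the work surface, if the arm or the gripper's body presses on something with over 40 N, if the wrist force passes 120 N, or if a joint passes its speed limit or range.

## Working session

There is one attempt and no reset: what is moved stays moved. The work goes in short steps, Python scripts to look and compute and a tool call to move; the robot and the scene stay as the last step left them, time stands still between calls to the robot, and variables do not carry over. Pictures are saved under pics/ and viewed, at most 10 in all, crops included, and the job is handed in when it is done.

Besides the shell and the picture viewer there is one more tool, called after "Emit:" as a command line: name --pt "numbers of a row" for each row, then --argument value for the rest. jog_arm: Moves the arm, as the interface text tells. Its arguments: {"type":"object","properties":{"increments":{"type":"array"},"grip_force":{"type":"number"}},"required":["increments"]}

```bash
ls; mkdir -p pics
cat > h.py <<'E'
import numpy as np, cv2
from workcell import get_obs, optics, workorder, manip
def cloud(c):
    "world point for each pixel from depth"
    h,w=c['depth'].shape; u,v=np.meshgrid(np.arange(w),np.arange(h))
    K=c['K']; xd=(u-K[0,2])/K[0,0]; yd=(v-K[1,2])/K[1,1]
    x,y=xd.copy(),yd.copy()
    for _ in range(8):
        s=1+c['k1']*(x*x+y*y); x,y=xd/s,yd/s
    d=c['depth']; P=np.stack([x*d,y*d,d],-1)
    return (P-c['t'])@c['R']
E
python3 - <<'E'
from h import *
o=get_obs(); print({k:np.round(v,3) for k,v in o.items()}, manip.tip_extent)
ims=[]
for n in ['scene','top']:
    c=optics.camera(n); np.savez(n+'0.npz',**c); ims.append(c['color'])
    print(n,c['K'].round(1).tolist(),c['k1'],(-c['R'].T@c['t']).round(3),(c['depth']>0).mean())
    cv2.imwrite(f'pics/{n}0.png',cv2.resize(c['color'][:,:,::-1],None,fx=1.5,fy=1.5))
E
```

```text
pics
{'clock': np.float64(0.0), 'joint_pos': array([ 1.113,  0.333, -0.065,  1.461,  0.022,  1.35 , -0.088]), 'joint_velocities': array([ 0.002,  0.001, -0.001,  0.   , -0.001,  0.001, -0.001]), 'tau': array([ 1.0000e-03, -6.2545e+01,  5.0000e-02, -3.9160e+01,  1.6000e-02,
        1.0000e-02,  0.0000e+00]), 'position': array([ 0.263, -0.567,  0.256]), 'ee_rot': array([ 0.976,  0.216, -0.   , -0.001]), 'ft_force': array([-0.66 , -0.362, -0.411]), 'torque': array([-0.006, -0.003, -0.042]), 'grasp_force': np.float64(0.0), 'grip_width': np.float64(0.995)} 0.025
scene [[468.5, 0.0, 252.5], [0.0, 468.5, 192.6], [0.0, 0.0, 1.0]] -0.04482025092996284 [1.198 0.315 0.966] 0.99609375
top [[428.1, 0.0, 265.0], [0.0, 428.1, 194.9], [0.0, 0.0, 1.0]] -0.15196608720074195 [0.415 0.011 1.322] 0.9958445231119791
```

View pics/scene0.png

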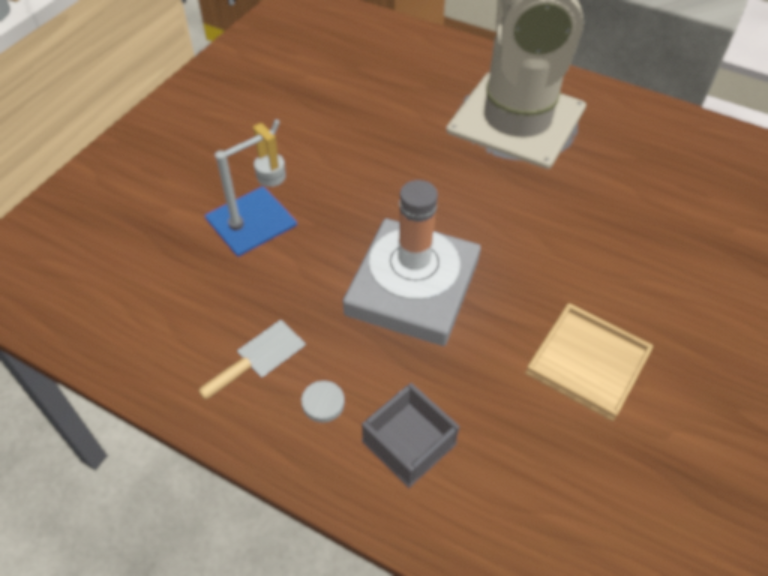

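View pics/top0.png

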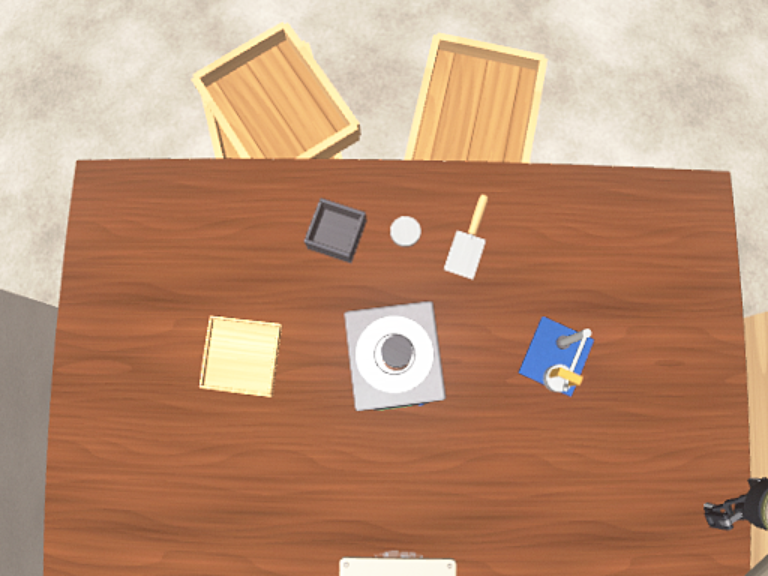

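The scene view shows the sampler on the pan at (417,225), the tray at (590,360) and the stand with the weight at (250,200). In the top view (1.5x) the sampler is at (397,350), the tray at (240,356), the stand base at (555,355) and the weight and strap at (562,378). The mould, cap and knife lie on the far side.

Run:
```python
from h import *
for n in ['top','scene']:
    c=dict(np.load(n+'0.npz')); P=cloud(c); C=c['color'].astype(int); hsv=cv2.cvtColor(c['color'],cv2.COLOR_RGB2HSV).astype(int)
    x,y,z=P[...,0],P[...,1],P[...,2]; H,S,V=hsv[...,0],hsv[...,1],hsv[...,2]
    ws=(x>0.3)&(x<0.9)&(abs(y)<0.55)
    print(n,'bench z',np.median(z[ws&(z<0.02)]))
    def show(k,m):
        if m.sum()<4: print(k,m.sum()); return
        p=P[m]; (cx,cy),r=cv2.minEnclosingCircle(p[:,:2].astype(np.float32))
        R=cv2.minAreaRect(p[:,:2].astype(np.float32))
        print(k,m.sum(),'mean',p.mean(0).round(4),'zmed',np.median(p[:,2]).round(4),'circ',np.round((cx,cy,r),4),'rect',np.round(R[0],4),np.round(R[1],4),round(R[2],1))
    mid=ws&(abs(y)<0.15)&(x<0.7)
    show('sampler top',mid&(z>0.215))
    show('pan',mid&(z>0.065)&(z<0.085)&(S<60))
    show('case',mid&(z>0.035)&(z<0.085)&(S<90))
    show('tray rim',ws&(y>0.15)&(z>0.015)&(z<0.05)&(x<0.7))
    show('tray all',ws&(y>0.15)&(z>0.003)&(z<0.05)&(V>190)&(x<0.7))
    show('blue',ws&(H>100)&(H<125)&(S>140)&(y<-.15))
    st=ws&(y<-.15)&(x<0.68)
    show('hook',st&(z>0.165)&(S<80))
    show('brass',st&(z>0.11)&(H>15)&(H<30)&(S>120))
    show('brass top',st&(z>0.183)&(H>15)&(H<30)&(S>120))
    show('disc top',st&(z>0.108)&(z<0.13)&(S<60))
    show('mould',ws&(x>0.68)&(z>0.05)&(y>0)); 
    if n=='top':
        m=mid&(z>0.065)&(z<0.085)&(V<110); show('ring',m)
```

```text
top bench z 0.00021872618776580657
sampler top 1193 mean [0.4458 0.0096 0.9763] zmed 1.3216 circ [0.4772 0.0062 0.0622] rect [0.4813 0.0172] [0.0543 0.1211] 71.1
pan 1619 mean [0.518  0.0116 0.0763] zmed 0.0763 circ [0.5194 0.0101 0.0752] rect [0.5197 0.0113] [0.1453 0.1499] 72.3
case 3587 mean [0.5149 0.0114 0.0616] zmed 0.0531 circ [0.5187 0.0106 0.1306] rect [0.5172 0.0103] [0.2042 0.1794] 8.0
tray rim 386 mean [0.5164 0.3256 0.021 ] zmed 0.021 circ [0.5148 0.3276 0.1047] rect [0.514  0.3279] [0.1529 0.1516] 84.5
tray all 1956 mean [0.515  0.3274 0.009 ] zmed 0.0066 circ [0.5153 0.3383 0.1131] rect [0.5155 0.347 ] [0.1915 0.152 ] 84.6
blue 991 mean [ 0.5331 -0.3131  0.0122] zmed 0.012 circ [ 0.5239 -0.323   0.0848] rect [ 0.5245 -0.3234] [0.1184 0.1288] 66.8
hook 132 mean [ 0.5136 -0.3181  0.1844] zmed 0.1841 circ [ 0.5032 -0.3154  0.0606] rect [ 0.5071 -0.3073] [0.0259 0.1209] 64.2
brass 127 mean [ 0.4739 -0.2985  0.1804] zmed 0.1885 circ [ 0.4723 -0.3007  0.0238] rect [ 0.4728 -0.3012] [0.0462 0.0158] 66.7
brass top 92 mean [ 0.4736 -0.3005  0.1892] zmed 0.1893 circ [ 0.4727 -0.
[... 1028 characters left out ...]
76 -0.3202  0.0812] rect [ 0.5276 -0.3189] [0.1192 0.1243] 66.6
hook 181 mean [ 0.5169 -0.3162  0.1825] zmed 0.1827 circ [ 0.5044 -0.3114  0.0617] rect [ 0.5024 -0.3154] [0.0313 0.123 ] 63.5
brass 238 mean [ 0.4765 -0.2963  0.1653] zmed 0.1715 circ [ 0.4769 -0.2999  0.0253] rect [ 0.4747 -0.2989] [0.0498 0.0181] 66.0
brass top 86 mean [ 0.4755 -0.2989  0.1883] zmed 0.1884 circ [ 0.4755 -0.2989  0.025 ] rect [ 0.475  -0.2989] [0.0484 0.0174] 65.4
disc top 216 mean [ 0.4944 -0.3003  0.1176] zmed 0.1183 circ [ 0.5075 -0.3101  0.0589] rect [ 0.503  -0.3163] [0.0499 0.1154] 55.2
mould 761 mean [0.7807 0.1424 0.0578] zmed 0.0583 circ [0.7772 0.1413 0.0703] rect [0.7781 0.1417] [0.1014 0.1014] 72.7
```

Emit:
jog_arm --pt "0 0 -0.02 0 0 0.11 1" --pt "0 0 -0.04 0 0 0.22 1" --pt "0 0 -0.06 0 0 0.33 1" --pt "0 0 -0.08 0 0 0.4356 1" --pt "0 0 -0.08 0 0 0.4356 1"

```text
clock: 0.52
position: [0.2638, -0.5677, 0.3404]
ee_rot: [1.0, -0.004, 0.001, 0.002]
ft_force: [0.2, -1.3, 0.3]
grip_width: 1.006
grasp_force: 0.0
```

Emit:
jog_arm --pt "0.03 -0.03 0 0 0 0 1" --pt "0.06 -0.06 0 0 0 0 1" --pt "0.09 -0.09 0 0 0 0 1" --pt "0.1 -0.13 0 0 0 0 1" --pt "0.11 -0.16 0 0 0 0 1"

```text
clock: 0.93
position: [0.375, -0.4037, 0.3353]
ee_rot: [1.0, 0.002, -0.0, -0.001]
ft_force: [0.8, 0.1, 1.4]
grip_width: 0.997
grasp_force: 0.0
```

Emit:
jog_arm --pt "0 -0.04 0 0 0 0 1" --pt "0 -0.08 0 0 0 0 1" --pt "0 -0.12 0 0 0 0 1" --pt "0 -0.16 0 0 0 0 1" --pt "0 -0.2 0 0 0 0 1"

```text
clock: 1.35
position: [0.3729, -0.205, 0.3356]
ee_rot: [1.0, 0.0, -0.0, 0.0]
ft_force: [1.1, 0.1, 1.7]
grip_width: 0.997
grasp_force: 0.0
```

Emit:
jog_arm --pt "0.03 -0.04 0 0 0 0 1" --pt "0.06 -0.08 0 0 0 0 1" --pt "0.09 -0.12 0 0 0 0 1" --pt "0.12 -0.16 0 0 0 0 1" --pt "0.14 -0.19 0 0 0 0 1"

```text
clock: 1.77
position: [0.4984, -0.038, 0.336]
ee_rot: [1.0, -0.0, 0.0, 0.0]
ft_force: [0.8, -0.9, -0.3]
grip_width: 1.0
grasp_force: 0.0
```

Emit:
jog_arm --pt "0 -0.01 0 0 0 0 1" --pt "0 -0.028 0 0 0 0 1" --pt "0 -0.028 0 0 0 0 1" --pt "0 -0.028 0 0 0 0 1" --pt "0 -0.028 0 0 0 0 1"

```text
clock: 2.18
position: [0.4976, -0.0127, 0.336]
ee_rot: [1.0, -0.001, -0.0, 0.0]
ft_force: [1.1, 0.0, -0.2]
grip_width: 1.003
grasp_force: 0.0
```

Run:
```python
from h import *
o=get_obs(); print(o['position'].round(4),o['ee_rot'].round(4),o['joint_pos'].round(2))
for n in ['wrist','top','scene']:
    c=optics.camera(n); P=cloud(c); x,y,z=P[...,0],P[...,1],P[...,2]
    if n=='wrist':
        cv2.imwrite('pics/w1.png',c['color'][:,:,::-1]); print((-c['R'].T@c['t']).round(4)); np.savez('w1.npz',**c)
    hsv=cv2.cvtColor(c['color'],cv2.COLOR_RGB2HSV).astype(int)
    near=(np.hypot(x-.517,y-.012)<.11)
    m=near&(abs(z-.226)<.008); p=P[m]
    if len(p)>5: print(n,len(p),np.median(p[:,2]),cv2.minEnclosingCircle(p[:,:2].astype(np.float32)),p.mean(0))
    m=near&(abs(z-.0765)<.006)&(hsv[...,1]<60); p=P[m]
    if len(p)>5: print(' pan',len(p),np.median(p[:,2]),cv2.minEnclosingCircle(p[:,:2].astype(np.float32)))
```

```text
[ 0.4976 -0.0127  0.336 ] [ 1.e+00 -6.e-04 -2.e-04  3.e-04] [ 0.47  0.05 -0.56  1.63  0.03  1.47 -1.66]
[ 0.5773 -0.013   0.452 ]
wrist 2939 0.22463515832430628 ((0.5116931796073914, 0.009564293548464775), 0.02795095555484295) [0.51302091 0.00919793 0.22458069]
 pan 5543 0.07472935608048797 ((0.5188185572624207, 0.013407600112259388), 0.07501965761184692)
 pan 238 0.07644390696947181 ((0.5140887498855591, 0.05362214893102646), 0.05844704061746597)
scene 396 0.22575461976277936 ((0.51316899061203, 0.009028555825352669), 0.029689595103263855) [0.51542375 0.01183769 0.22540945]
 pan 1699 0.07595056728093504 ((0.5186121463775635, 0.01341904979199171), 0.07639240473508835)
```

View pics/w1.png

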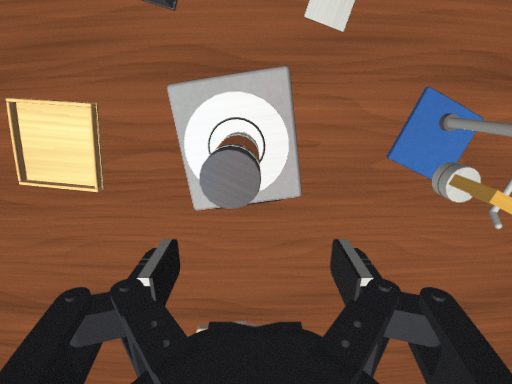

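The wrist view shows the sampler head at (230,177) between the fingers' lines at columns 160 and 350, and the pan ring at (237,140). The wrist fit of the head gives a radius of 27.95 mm, which matches the stated size.

Emit:
jog_arm --pt "0.0145 -0.022 0 0 0 0 1" --pt "0.0145 -0.022 0 0 0 0 1" --pt "0.0145 -0.022 0.03 0 0 0 1" --pt "0.0145 -0.022 0.055 0 0 0 1" --pt "0.0145 -0.022 0.055 0 0 0 1"

```text
clock: 2.75
position: [0.5103, 0.0094, 0.2769]
ee_rot: [1.0, -0.001, -0.003, -0.0]
ft_force: [0.2, -1.0, -1.2]
grip_width: 1.003
grasp_force: 0.0
```

Run:
```python
from h import *
c=optics.camera('wrist'); P=cloud(c); x,y,z=P[...,0],P[...,1],P[...,2]
m=(np.hypot(x-.512,y-.01)<.05)&(abs(z-.226)<.008); p=P[m]
print(len(p),np.median(p[:,2]),cv2.minEnclosingCircle(p[:,:2].astype(np.float32)),get_obs()['position'].round(4))
```

```text
4656 0.22465229407431553 ((0.5118396878242493, 0.009345406666398048), 0.02808743342757225) [0.5111 0.0096 0.2796]
```

Emit:
jog_arm --pt "0 0 0.03 0 0 0 1" --pt "0 0 0.055 0 0 0 1" --pt "0 0 0.075 0 0 0 1" --pt "0 0 0.083 0 0 0 1" --pt "0 0 0.083 0 0 0 1"

```text
clock: 3.22
position: [0.5121, 0.0099, 0.1981]
ee_rot: [1.0, -0.001, -0.001, -0.0]
ft_force: [-0.4, 1.5, 0.6]
grip_width: 1.002
grasp_force: 0.0
```

Emit:
jog_arm --pt "0 0 0 0 0 0 0.6" --pt "0 0 0 0 0 0 0.5" --pt "0 0 0 0 0 0 0.4" --pt "0 0 0 0 0 0 0.3" --pt "0 0 0 0 0 0 0.2" --grip_force 25

```text
clock: 3.63
position: [0.5128, 0.0101, 0.1992]
ee_rot: [1.0, -0.001, 0.001, 0.0]
ft_force: [1.9, -0.6, 0.9]
grip_width: 0.649
grasp_force: 28.3
```

Emit:
jog_arm --pt "0 0 0 0 0 0 -1" --pt "0 0 0 0 0 0 -1" --pt "0 0 -0.005 0 0 0 -1" --pt "0 0 -0.01 0 0 0 -1" --pt "0 0 -0.02 0 0 0 -1" --grip_force 60

```text
clock: 4.05
position: [0.5111, 0.0104, 0.2175]
ee_rot: [1.0, -0.0, -0.002, -0.0]
ft_force: [0.3, -0.9, -5.3]
grip_width: 0.644
grasp_force: 64.4
```

Emit:
jog_arm --pt "0 0 -0.015 0 0 0 -1" --pt "0 0 -0.03 0 0 0 -1" --pt "0 0 -0.045 0 0 0 -1" --pt "0 0 -0.05 0 0 0 -1" --pt "0 0 -0.05 0 0 0 -1"

```text
clock: 4.47
position: [0.5125, 0.0105, 0.2696]
ee_rot: [1.0, -0.0, 0.001, 0.0]
ft_force: [-0.1, 0.7, -5.8]
grip_width: 0.642
grasp_force: 64.5
```

Run:
```python
from h import *
c=optics.camera('scene'); np.savez('s2.npz',**c); cv2.imwrite('pics/s2.png',c['color'][60:320,150:410,::-1].repeat(2,0).repeat(2,1))
P=cloud(c); x,y,z=P[...,0],P[...,1],P[...,2]
hsv=cv2.cvtColor(c['color'],cv2.COLOR_RGB2HSV).astype(int)
m=(np.hypot(x-.512,y-.01)<.05)&(z>.1)&(z<.25)
p=P[m];print(len(p),p[:,2].min(),p[:,2].max())
for lo in np.arange(.1,.2,.02):
    q=p[(p[:,2]>lo)&(p[:,2]<lo+.02)]; print(round(lo,2),len(q),q.mean(0).round(4) if len(q) else '')
m=(np.hypot(x-.519,y-.013)<.077)&(abs(z-.083)<.012)&(hsv[...,1]<60); print('pan z',np.median(z[m]))
print(get_obs())
```

```text
776 0.1433386474590013 0.24982355447076357
0.1 0 
0.12 0 
0.14 103 [0.5316 0.0195 0.1529]
0.16 137 [0.5315 0.0191 0.1704]
0.18 144 [0.5308 0.0193 0.1896]
pan z 0.08683396816780753
{'clock': 4.5167, 'joint_pos': array([ 0.43692754,  0.11803653, -0.5848209 ,  1.71107855,  0.06711242,
        1.33247087, -1.73205916]), 'joint_velocities': array([ 0.00032289,  0.01577346,  0.00324647,  0.02531699,  0.00182872,
       -0.01110651, -0.00083893]), 'tau': array([-1.64200418e-02, -4.60102093e+01, -2.59961106e+00, -4.28270280e+01,
       -3.26102518e-02,  1.95860043e-01,  3.64307337e-02]), 'position': array([0.51212883, 0.01039754, 0.26834991]), 'ee_rot': array([ 9.99999933e-01, -3.56579734e-04,  1.19376650e-05,  7.70752387e-05]), 'ft_force': array([-0.03664165, -0.73018793, -6.69489961]), 'torque': array([-0.00575547, -0.0516246 , -0.01797171]), 'grasp_force': 64.49381232261658, 'grip_width': 0.6415295085534977}
```

View pics/s2.png

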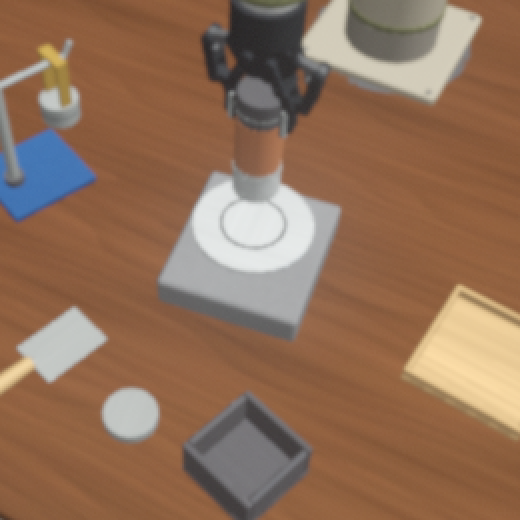

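The sampler hangs upright in the gripper at (258,150) with its foot clear of the pan, and the empty pan's ring is at (253,222). The tray is at the right.

Emit:
jog_arm --pt "0.0 -0.01 0 0 0 0 -1" --pt "0.0 -0.03 0 0 0 0 -1" --pt "0.0 -0.055 0 0 0 0 -1" --pt "0.001 -0.08 0 0 0 0 -1" --pt "0.001 -0.105 0 0 0 0 -1"

```text
clock: 4.93
position: [0.5126, 0.1171, 0.2672]
ee_rot: [1.0, -0.0, -0.001, 0.0]
ft_force: [0.5, 0.3, -5.6]
grip_width: 0.644
grasp_force: 64.7
```

Emit:
jog_arm --pt "0.0 -0.025 0 0 0 0 -1" --pt "0.0 -0.05 0 0 0 0 -1" --pt "0.001 -0.075 0 0 0 0 -1" --pt "0.001 -0.1 0 0 0 0 -1" --pt "0.001 -0.12 0 0 0 0 -1"

```text
clock: 5.35
position: [0.5132, 0.2381, 0.2671]
ee_rot: [1.0, 0.0, -0.001, -0.0]
ft_force: [-0.2, 0.0, -4.9]
grip_width: 0.646
grasp_force: 64.8
```

Emit:
jog_arm --pt "0.0 -0.025 0 0 0 0 -1" --pt "0.0 -0.05 0 0 0 0 -1" --pt "0.001 -0.075 0 0 0 0 -1" --pt "0.001 -0.09 0 0 0 0 -1" --pt "0.001 -0.095 0 0 0 0 -1"

```text
clock: 5.77
position: [0.5133, 0.3341, 0.2668]
ee_rot: [1.0, 0.002, -0.001, -0.001]
ft_force: [-0.2, -0.4, -5.4]
grip_width: 0.641
grasp_force: 65.2
```

Run:
```python
from h import *
o=get_obs();print(o['position'].round(4),o['ee_rot'].round(3),o['joint_pos'].round(2),o['grip_width'],o['ft_force'])
c=optics.camera('scene');P=cloud(c); x,y,z=P[...,0],P[...,1],P[...,2]
m=(np.hypot(x-.515,y-.33)<.05)&(z>.1)&(z<.25);print(z[m].min(),P[m&(z<.18)].mean(0).round(4),P[m&(z<.16)].mean(0).round(4))
```

```text
[0.5133 0.3341 0.2668] [ 1.     0.002 -0.001 -0.001] [-0.08  0.39 -0.75  1.45  0.27  1.41 -2.4 ] 0.6412781289323829 [-0.16172815 -0.41810854 -5.43449435]
0.14094244963264513 [0.534  0.3336 0.1617] [0.5336 0.3335 0.1512]
```

Emit:
jog_arm --pt "0 0.004 0.02 0 0 0 -1" --pt "0 0.004 0.045 0 0 0 -1" --pt "0 0.004 0.07 0 0 0 -1" --pt "0 0.004 0.095 0 0 0 -1" --pt "0 0.004 0.115 0 0 0 -1"

```text
clock: 6.23
position: [0.515, 0.3246, 0.1506]
ee_rot: [1.0, -0.001, -0.001, 0.001]
ft_force: [-0.1, -0.0, -5.5]
grip_width: 0.643
grasp_force: 65.5
```

Emit:
jog_arm --pt "0 0 0.008 0 0 0 -1" --pt "0 0 0.013 0 0 0 -1" --pt "0 0 0.017 0 0 0 -1" --pt "0 0 0.019 0 0 0 -1" --pt "0 0 0.019 0 0 0 -1"

```text
clock: 6.65
position: [0.5159, 0.3264, 0.1349]
ee_rot: [1.0, -0.0, 0.0, -0.0]
ft_force: [0.4, 0.1, -5.4]
grip_width: 0.645
grasp_force: 65.3
```

Emit:
jog_arm --pt "0 0 0.002 0 0 0 -1" --pt "0 0 0.003 0 0 0 -1" --pt "0 0 0.004 0 0 0 -1" --pt "0 0 0.005 0 0 0 -1" --pt "0 0 0.005 0 0 0 -1"

```text
clock: 7.07
position: [0.5159, 0.3264, 0.1303]
ee_rot: [1.0, -0.0, 0.001, -0.0]
ft_force: [-2.6, -1.8, 3.2]
grip_width: 0.643
grasp_force: 66.0
```

Emit:
jog_arm --pt "0 0 -0.0005 0 0 0 0.35" --pt "0 0 -0.0005 0 0 0 0.45" --pt "0 0 -0.0005 0 0 0 0.6" --pt "0 0 -0.0005 0 0 0 0.9" --pt "0 0 -0.0005 0 0 0 1" --grip_force 20

```text
clock: 7.48
position: [0.5156, 0.3264, 0.1298]
ee_rot: [1.0, -0.0, 0.0, -0.0]
ft_force: [0.2, -0.2, 0.6]
grip_width: 1.002
grasp_force: 0.0
```

Emit:
jog_arm --pt "0 0 0 0 0 0 1" --pt "0 0 -0.01 0 0 0 1" --pt "0 0 -0.03 0 0 0 1" --pt "0 0 -0.05 0 0 0 1" --pt "0 0 -0.09 0 0 0 1"

```text
clock: 7.9
position: [0.5143, 0.3252, 0.2181]
ee_rot: [1.0, -0.0, -0.002, 0.001]
ft_force: [1.2, -0.3, 0.5]
grip_width: 1.001
grasp_force: 0.0
```

Run:
```python
from h import *
o=get_obs();print(o['position'].round(4),o['grip_width'],o['ft_force'])
c=optics.camera('wrist');P=cloud(c); x,y,z=P[...,0],P[...,1],P[...,2]
m=(np.hypot(x-.515,y-.33)<.06)&(abs(z-.156)<.015);p=P[m];print(len(p),np.median(z[m]),cv2.minEnclosingCircle(p[:,:2].astype(np.float32)))
c=optics.camera('scene');P=cloud(c); x,y,z=P[...,0],P[...,1],P[...,2]
m=(np.hypot(x-.515,y-.33)<.05)&(z>.03)&(z<.165)
for lo in (.03,.06,.09,.12): q=P[m&(z>lo)&(z<lo+.025)]; print(lo,q.mean(0).round(4))
```

```text
[0.5143 0.3252 0.2181] 1.0009829258457692 [ 1.22958068 -0.28471664  0.49323132]
4318 0.15434282434630534 ((0.5144385695457458, 0.32591357827186584), 0.028216877952218056)
0.03 [0.538  0.3268 0.0425]
0.06 [0.5372 0.326  0.0724]
0.09 [0.5373 0.326  0.1025]
0.12 [0.5372 0.3264 0.1327]
```

Emit:
jog_arm --pt "0 0 -0.03 0 0 0 1" --pt "0 0 -0.06 0 0 0 1" --pt "0 0.02 -0.09 0 0 0 1" --pt "0 0.05 -0.11 0 0 0 1" --pt "-0.01 0.085 -0.11 0 0 0 1"

```text
clock: 8.42
position: [0.5067, 0.2426, 0.3347]
ee_rot: [1.0, 0.001, 0.003, -0.002]
ft_force: [1.3, -0.4, -0.0]
grip_width: 1.002
grasp_force: 0.0
```

Emit:
jog_arm --pt "-0.01 0.035 0 0 0 0 1" --pt "-0.02 0.07 0 0 0 0 1" --pt "-0.03 0.105 0 0 0 0 1" --pt "-0.04 0.14 0 0 0 0 1" --pt "-0.05 0.175 0 0 0 0 1"

```text
clock: 8.83
position: [0.4545, 0.0651, 0.3307]
ee_rot: [1.0, -0.0, 0.001, 0.0]
ft_force: [0.0, -0.4, -1.0]
grip_width: 1.002
grasp_force: 0.0
```

Emit:
jog_arm --pt "-0.01 0.035 0 0 0 0 1" --pt "-0.02 0.07 0 0 0 0 1" --pt "-0.03 0.105 0 0 0 0 1" --pt "-0.03 0.14 0 0 0 0 1" --pt "-0.03 0.175 0 0 0 0 1"

```text
clock: 9.25
position: [0.4245, -0.11, 0.3311]
ee_rot: [1.0, -0.0, 0.001, 0.001]
ft_force: [0.9, 0.8, 0.2]
grip_width: 1.0
grasp_force: 0.0
```

Emit:
jog_arm --pt "0 0.03 0 0 0 0.1 1" --pt "0 0.06 0 0 0 0.2 1" --pt "0 0.09 0 0 0 0.3 1" --pt "0 0.11 0 0 0 0.407 1" --pt "0 0.13 0 0 0 0.407 1"

```text
clock: 9.67
position: [0.4249, -0.24, 0.3306]
ee_rot: [0.979, -0.206, 0.001, 0.0]
ft_force: [-0.5, -0.0, -0.5]
grip_width: 0.998
grasp_force: 0.0
```

Run:
```python
from h import *
from scipy.spatial.transform import Rotation as Ro
o=get_obs();print(o['position'].round(4),o['ee_rot'].round(4),o['joint_pos'].round(2))
c=optics.camera('wrist');np.savez('w3.npz',**c);P=cloud(c); x,y,z=P[...,0],P[...,1],P[...,2]
cv2.imwrite('pics/w3.png',c['color'][:,:,::-1])
H,S,V=cv2.split(cv2.cvtColor(c['color'],cv2.COLOR_RGB2HSV))
st=(np.hypot(x-.475,y+.3)<.05)
m=st&(z>.183)&(z<.2)&(H>12)&(H<32)&(S>100);p=P[m];print(len(p),np.median(z[m]),p.mean(0),cv2.minAreaRect(p[:,:2].astype(np.float32)))
m=st&(z>.112)&(z<.125);p=P[m];print('disc',len(p),np.median(z[m]),cv2.minEnclosingCircle(p[:,:2].astype(np.float32)))
```

```text
[ 0.4249 -0.24    0.3306] [ 9.785e-01 -2.062e-01  5.000e-04  1.000e-04] [ 0.69  0.01 -0.27  1.68  0.    1.45 -1.57]
804 0.18726238718030414 [ 0.4742154  -0.2998684   0.18721028] ((0.4739915728569031, -0.3001056909561157), (0.04454270750284195, 0.01488254964351654), 66.5137710571289)
disc 580 0.1172597384924226 ((0.47424381971359253, -0.29978370666503906), 0.025872159749269485)
```

View pics/w3.png

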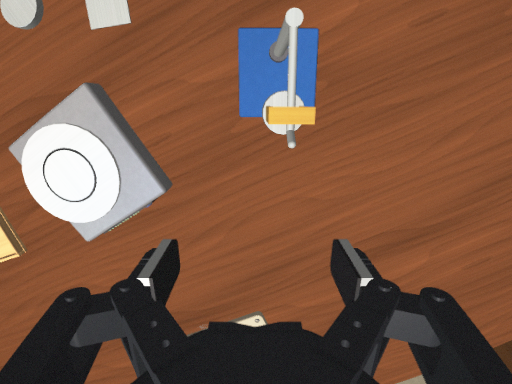

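The wrist view shows the hook coming from the post at (293,15) to the tip at (292,145), the brass strap at (291,115) lined up with the finger axis, and the empty pan at (70,175).

Emit:
jog_arm --pt "0.025 0.012 0 0 0 0 1" --pt "0.05 0.025 0 0 0 0 1" --pt "0.0693 0.035 0 0 0 0 1" --pt "0.0693 0.035 0.02 0 0 0 1" --pt "0.0693 0.035 0.05 0 0 0 1"

```text
clock: 10.13
position: [0.4767, -0.2993, 0.282]
ee_rot: [0.979, -0.202, 0.003, 0.001]
ft_force: [1.0, 0.1, 0.0]
grip_width: 1.002
grasp_force: 0.0
```

Run:
```python
from h import *
o=get_obs();print(o['position'].round(4),o['ee_rot'].round(4))
c=dict(np.load('w3.npz'))
for i in (0,1):
    if i: c=optics.camera('wrist')
    P=cloud(c); x,y,z=P[...,0],P[...,1],P[...,2]
    H,S,V=cv2.split(cv2.cvtColor(c['color'],cv2.COLOR_RGB2HSV))
    st=(np.hypot(x-.475,y+.3)<.05)
    m=st&(z>.183)&(z<.2)&(H>12)&(H<32)&(S>100);p=P[m];print(len(p),cv2.minAreaRect(p[:,:2].astype(np.float32)))
    m=(np.hypot(x-.519,y-.013)<.1)&(abs(z-.087)<.008)&(S<60);p=P[m]
    if m.sum()>50: print('pan',m.sum(),np.median(z[m]),cv2.minEnclosingCircle(p[:,:2].astype(np.float32)))
    r=(np.hypot(x-.519,y-.013)<.055)&(V<130);p=P[r]
    if r.sum()>20: print('ring',r.sum(),cv2.fitEllipse(p[:,:2].astype(np.float32)),cv2.minEnclosingCircle(p[:,:2].astype(np.float32)))
```

```text
[ 0.4767 -0.2993  0.282 ] [ 9.793e-01 -2.024e-01  2.700e-03  6.000e-04]
804 ((0.4739915728569031, -0.3001056909561157), (0.04454270750284195, 0.01488254964351654), 66.5137710571289)
pan 7572 0.08545044317662767 ((0.5178486704826355, 0.012583444826304913), 0.075379379093647)
ring 172 ((0.51817387342453, 0.013207276351749897), (0.07882676273584366, 0.07957754284143448), 156.03228759765625) ((0.5176177620887756, 0.013551904819905758), 0.04167690873146057)
976 ((0.4736751914024353, -0.299938827753067), (0.043655529618263245, 0.016751941293478012), 66.2711410522461)
pan 6979 0.08539097593922287 ((0.5178372859954834, 0.012115583755075932), 0.07562414556741714)
ring 190 ((0.5182651877403259, 0.013073302805423737), (0.07871117442846298, 0.07948753982782364), 27.661720275878906) ((0.5188921093940735, 0.013192065060138702), 0.041568607091903687)
```

Emit:
jog_arm --pt "0 0 0.01 0 0 0 1" --pt "0 0 0.03 0 0 0 1" --pt "0 0 0.05 0 0 0 1" --pt "0 0 0.07 0 0 0 1" --pt "0 0 0.07 0 0 0 1"

```text
clock: 10.6
position: [0.4737, -0.2973, 0.2077]
ee_rot: [0.979, -0.202, -0.002, -0.001]
ft_force: [-0.3, -0.6, 0.1]
grip_width: 0.999
grasp_force: 0.0
```

Run:
```python
from h import *
o=get_obs();print(o['position'].round(4),o['ee_rot'].round(4),o['ft_force'])
```

```text
[ 0.4737 -0.2973  0.2077] [ 9.793e-01 -2.022e-01 -1.800e-03 -6.000e-04] [-0.34400302 -0.58994345  0.10314165]
```

Emit:
jog_arm --pt "0.0015 0.0023 0 0 0 0 1" --pt "0.0015 0.0023 0.015 0 0 0 1" --pt "0.0015 0.0023 0.03 0 0 0 1" --pt "0.0015 0.0023 0.036 0 0 0 1" --pt "0.0015 0.0023 0.036 0 0 0 1"

```text
clock: 11.02
position: [0.4753, -0.3011, 0.1743]
ee_rot: [0.979, -0.202, -0.0, 0.0]
ft_force: [-0.5, -0.3, 0.1]
grip_width: 1.0
grasp_force: 0.0
```

Emit:
jog_arm --pt "0 0 0 0 0 0 0.5" --pt "0 0 0 0 0 0 0.3" --pt "0 0 0 0 0 0 0.2" --pt "0 0 0 0 0 0 0.1" --pt "0 0 0 0 0 0 0.0" --grip_force 20

```text
clock: 11.43
position: [0.4759, -0.3009, 0.1747]
ee_rot: [0.979, -0.202, 0.001, 0.0]
ft_force: [0.1, 0.7, 2.6]
grip_width: 0.513
grasp_force: 21.1
```

Emit:
jog_arm --pt "0 0 0 0 0 0 -0.2" --pt "0 0 0 0 0 0 -0.2" --pt "0 0 0 0 0 0 -0.2" --pt "0 0 0 0 0 0 -0.2" --pt "0 0 0 0 0 0 -0.2" --grip_force 25

```text
clock: 11.85
position: [0.4759, -0.3009, 0.1747]
ee_rot: [0.979, -0.202, 0.001, 0.0]
ft_force: [-0.1, 0.8, 6.4]
grip_width: 0.51
grasp_force: 25.3
```

Emit:
jog_arm --pt "0 0 -0.002 0 0 0 -1" --pt "0 0 -0.002 0 0 0 -1" --pt "0 0 -0.006 0 0 0 -1" --pt "0 0 -0.012 0 0 0 -1" --pt "0 0 -0.018 0 0 0 -1" --grip_force 60

```text
clock: 12.27
position: [0.475, -0.3009, 0.1919]
ee_rot: [0.979, -0.203, -0.0, -0.0]
ft_force: [0.2, -0.9, -5.0]
grip_width: 0.503
grasp_force: 61.6
```

Emit:
jog_arm --pt "0 0 -0.006 0 0 0 -1" --pt "0 0 -0.012 0 0 0 -1" --pt "0 0 -0.017 0 0 0 -1" --pt "0 0 -0.018 0 0 0 -1" --pt "0 0 -0.018 0 0 0 -1"

```text
clock: 12.68
position: [0.4755, -0.301, 0.2104]
ee_rot: [0.979, -0.202, 0.0, 0.0]
ft_force: [-0.1, -1.1, -5.4]
grip_width: 0.504
grasp_force: 61.6
```

Run:
```python
from h import *
o=get_obs();print(o['position'].round(4),o['ee_rot'].round(4),o['ft_force'])
c=optics.camera('scene'); cv2.imwrite('pics/s4.png',cv2.resize(c['color'][40:200,100:260,::-1],None,fx=3.5,fy=3.5))
P=cloud(c);x,y,z=P[...,0],P[...,1],P[...,2];S=cv2.cvtColor(c['color'],cv2.COLOR_RGB2HSV)[...,1]
m=(np.hypot(x-.478,y+.3)<.04)&(z>.09)&(z<.157)&(S<60);print(m.sum(),np.percentile(z[m],[1,5,95]) if m.sum() else '')
```

```text
[ 0.4755 -0.301   0.2104] [ 9.793e-01 -2.025e-01  5.000e-04  2.000e-04] [-0.13905364 -1.06325753 -5.40992238]
301 [0.12274918 0.12428569 0.15607275]
```

View pics/s4.png

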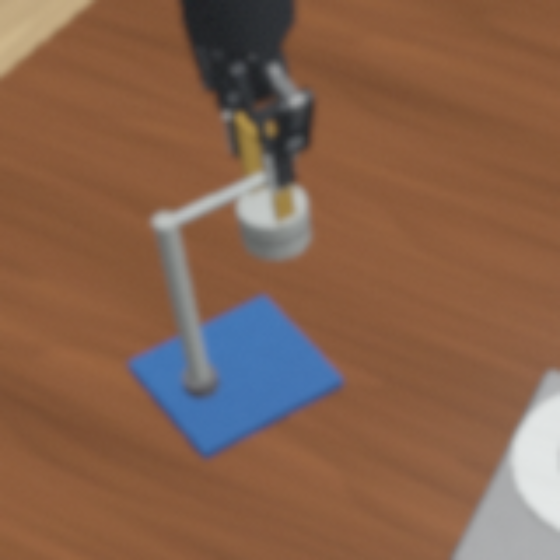

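The weight is held at (275,220) by its strap uprights, lifted, with the hook bar passing through the loop.

Emit:
jog_arm --pt "-0.01 0 0 0 0 0 -1" --pt "-0.025 0 0 0 0 0 -1" --pt "-0.045 0 0 0 0 0 -1" --pt "-0.065 0 0 0 0 0 -1" --pt "-0.085 0 0 0 0 0 -1"

```text
clock: 13.15
position: [0.3962, -0.2667, 0.2093]
ee_rot: [0.979, -0.202, -0.0, -0.0]
ft_force: [0.8, 0.2, -4.3]
grip_width: 0.507
grasp_force: 61.6
```

Run:
```python
from h import *
o=get_obs();print(o['position'].round(4),o['ee_rot'].round(4),o['ft_force'],o['joint_pos'].round(2))
R=np.array([[.9183,-.3959],[-.3959,-.9183]]) # cols tool x,y
print('to pan, tool xy',(np.array([.5183,.0131])-o['position'][:2])@R)
```

```text
[ 0.3962 -0.2667  0.2093] [ 9.793e-01 -2.024e-01 -3.000e-04 -1.000e-04] [ 0.79801266  0.22385503 -4.30062861] [ 0.74  0.06 -0.25  1.89  0.01  1.2  -1.49]
to pan, tool xy [ 0.00132092 -0.30526562]
```

Emit:
jog_arm --pt "0 -0.015 -0.01 0 0 0 -1" --pt "0 -0.04 -0.02 0 0 0 -1" --pt "0 -0.07 -0.02 0 0 0 -1" --pt "0 -0.1 -0.02 0 0 0 -1" --pt "0 -0.13 -0.02 0 0 0 -1"

```text
clock: 13.57
position: [0.449, -0.1466, 0.2299]
ee_rot: [0.979, -0.203, 0.0, 0.0]
ft_force: [0.9, -0.2, -5.0]
grip_width: 0.507
grasp_force: 62.5
```

Emit:
jog_arm --pt "0 -0.03 0 0 0 0 -1" --pt "0 -0.06 0 0 0 0 -1" --pt "0 -0.09 0 0 0 0 -1" --pt "0 -0.12 0 0 0 0 -1" --pt "0 -0.145 0 0 0 0 -1"

```text
clock: 13.98
position: [0.5067, -0.0124, 0.2296]
ee_rot: [0.979, -0.202, -0.0, -0.0]
ft_force: [0.4, -0.1, -5.9]
grip_width: 0.505
grasp_force: 62.7
```

Emit:
jog_arm --pt "0 -0.015 0 0 0 0 -1" --pt "0 -0.025 0 0 0 0 -1" --pt "0 -0.03 0 0 0 0 -1" --pt "0 -0.03 0 0 0 0 -1" --pt "0 -0.03 0 0 0 0 -1"

```text
clock: 14.4
position: [0.518, 0.0117, 0.2296]
ee_rot: [0.979, -0.203, -0.0, 0.0]
ft_force: [-0.2, -1.0, -4.6]
grip_width: 0.512
grasp_force: 62.7
```

```bash
cat > chk.py <<'E'
from h import *
o=get_obs();print(o['position'].round(4),o['ee_rot'].round(4),o['ft_force'].round(2),o['joint_pos'].round(2))
R=np.array([[.9183,-.3959],[-.3959,-.9183]])
print('to pan, tool xy',(np.array([.5183,.0131])-o['position'][:2])@R)
c=optics.camera('scene');P=cloud(c);x,y,z=P[...,0],P[...,1],P[...,2];S=cv2.cvtColor(c['color'],cv2.COLOR_RGB2HSV)[...,1]
m=(np.hypot(x-.5183,y-.0131)<.05)&(z>.095)&(z<.25)&(S<60)&(c['color'].min(-1)>90);zb=np.percentile(z[m],2);print(m.sum(),zb,np.percentile(z[m],98))
m&=z<zb+.025; p=P[m];print(cv2.minEnclosingCircle(p[:,:2].astype(np.float32)))
E
python3 chk.py
```

```text
[0.518  0.0117 0.2296] [ 9.792e-01 -2.030e-01 -2.000e-04  3.000e-04] [-0.16 -0.98 -4.61] [ 0.38  0.15 -0.53  1.75  0.08  1.26 -2.15]
to pan, tool xy [-0.00025086 -0.00142736]
472 0.14103459338932503 0.24251566112646625
((0.5211647748947144, 0.015727119520306587), 0.025147942826151848)
```

Emit:
jog_arm --pt "0 0 0.01 0 0 0 -1" --pt "0 0 0.022 0 0 0 -1" --pt "0 0 0.034 0 0 0 -1" --pt "0 0 0.042 0 0 0 -1" --pt "0 0 0.046 0 0 0 -1"

```text
clock: 14.87
position: [0.5172, 0.0125, 0.1816]
ee_rot: [0.979, -0.203, -0.001, 0.0]
ft_force: [-0.8, 0.1, -5.3]
grip_width: 0.505
grasp_force: 62.8
```

Emit:
jog_arm --pt "0 0 0.002 0 0 0 -1" --pt "0 0 0.004 0 0 0 -1" --pt "0 0 0.006 0 0 0 -1" --pt "0 0 0.008 0 0 0 -1" --pt "0 0 0.009 0 0 0 -1"

```text
clock: 15.28
position: [0.5185, 0.0128, 0.175]
ee_rot: [0.979, -0.202, 0.0, -0.0]
ft_force: [0.3, 0.1, -3.4]
grip_width: 0.509
grasp_force: 62.8
```

Emit:
jog_arm --pt "0 0 0.001 0 0 0 -1" --pt "0 0 0.002 0 0 0 -1" --pt "0 0 0.003 0 0 0 -1" --pt "0 0 0.004 0 0 0 -1" --pt "0 0 0.004 0 0 0 -1"

```text
clock: 15.7
position: [0.5184, 0.0128, 0.1709]
ee_rot: [0.979, -0.202, 0.0, -0.0]
ft_force: [0.8, 0.3, -2.2]
grip_width: 0.506
grasp_force: 63.1
```

Emit:
jog_arm --pt "0 0 0.001 0 0 0 -1" --pt "0 0 0.002 0 0 0 -1" --pt "0 0 0.003 0 0 0 -1" --pt "0 0 0.004 0 0 0 -1" --pt "0 0 0.0042 0 0 0 -1"

```text
clock: 16.12
position: [0.5184, 0.0128, 0.1667]
ee_rot: [0.979, -0.202, 0.0, -0.0]
ft_force: [1.7, 0.5, 0.3]
grip_width: 0.504
grasp_force: 63.3
```

```bash
python3 -c "
from h import *
o=get_obs();print(o['position'].round(4),o['ft_force'].round(2))
P=cloud(c:=optics.camera('scene'));x,y,z=np.moveaxis(P,-1,0)
S=cv2.cvtColor(c['color'],cv2.COLOR_RGB2HSV)[...,1]
r=np.hypot(x-.519,y-.0135);m=(r<.074)&(r>.045)&(abs(z-.08)<.02)&(S<60);print('pan z',np.median(z[m]))"
```

```text
[0.5184 0.0128 0.1667] [1.72 0.53 0.34]
pan z 0.07633485053591742
```

Pan carries the full weight at z 0.076, so I can release.

Emit:
jog_arm --pt "0 0 0 0 0 0 0.02" --pt "0 0 0 0 0 0 0.1" --pt "0 0 0 0 0 0 0.25" --pt "0 0 0 0 0 0 0.5" --pt "0 0 0 0 0 0 0.6" --grip_force 20

```text
clock: 16.58
position: [0.5181, 0.0126, 0.1666]
ee_rot: [0.979, -0.203, -0.0, 0.0]
ft_force: [0.0, -0.6, 0.6]
grip_width: 0.796
grasp_force: 0.0
```

Emit:
jog_arm --pt "0 0 0 0 0 0 0.8" --pt "0 0 -0.01 0 0 0 0.8" --pt "0 0 -0.03 0 0 0 0.8" --pt "0 0 -0.06 0 0 0 0.8" --pt "0 0 -0.09 0 0 0 0.8"

```text
clock: 17.0
position: [0.5177, 0.0129, 0.258]
ee_rot: [0.979, -0.202, -0.0, 0.0]
ft_force: [1.1, 0.3, -0.8]
grip_width: 0.897
grasp_force: 0.0
```

Emit:
jog_arm --pt "-0.02 0 -0.02 0 0 0 0.8" --pt "-0.05 0 -0.04 0 0 0 0.8" --pt "-0.08 0 -0.06 0 0 0 0.8" --pt "-0.08 0 -0.06 0 0 0 0.8" --pt "-0.08 0 -0.06 0 0 0 0.8"

```text
clock: 17.42
position: [0.4446, 0.0452, 0.3188]
ee_rot: [0.979, -0.202, 0.002, 0.0]
ft_force: [0.3, 0.0, -0.1]
grip_width: 0.901
grasp_force: 0.0
```

Run:
```python
from h import *
o=get_obs();print(o['position'].round(4),o['ft_force'].round(2))
for n in ('wrist','scene'):
    c=optics.camera(n); cv2.imwrite(f'pics/f_{n}.png',c['color'][:,:,::-1])
    P=cloud(c);x,y,z=np.moveaxis(P,-1,0);H,S,V=cv2.split(cv2.cvtColor(c['color'],cv2.COLOR_RGB2HSV))
    r=np.hypot(x-.5183,y-.0131)
    q=lambda m:cv2.minEnclosingCircle(P[m][:,:2].astype(np.float32))
    m=(r<.05)&(abs(z-.110)<.005)&(S<60);print(n,'disc',m.sum(),np.median(z[m]),q(m))
    m=(r<.09)&(abs(z-.076)<.005)&(S<60);print('pan',m.sum(),np.median(z[m]),q(m))
    m=(r<.05)&(z>.173)&(z<.19);p=P[m];print('strap',m.sum(),np.median(z[m]),cv2.minAreaRect(p[:,:2].astype(np.float32)))
    m=(np.hypot(x-.515,y-.326)<.05)&(abs(z-.155)<.006);print('sampler',m.sum(),m.any() and q(m))
```

```text
[0.4446 0.0452 0.3188] [ 0.3   0.   -0.09]
wrist disc 772 0.10944594487028658 ((0.5161892771720886, 0.013476269319653511), 0.02583262324333191)
pan 9051 0.07556648316099406 ((0.5181318521499634, 0.012735261581838131), 0.0753178671002388)
strap 849 0.17943342343682733 ((0.516066312789917, 0.013269731774926186), (0.0437505729496479, 0.015239749103784561), 66.76565551757812)
sampler 1448 ((0.5152396559715271, 0.32475268840789795), 0.029077915474772453)
scene disc 210 0.11052610507242192 ((0.5178049802780151, 0.015481923706829548), 0.026782600209116936)
pan 1748 0.07676672510479528 ((0.519167959690094, 0.014736862853169441), 0.07678615301847458)
strap 135 0.18019371462328448 ((0.5174844861030579, 0.014288772828876972), (0.04708800092339516, 0.019099807366728783), 69.08938598632812)
sampler 459 ((0.5155043005943298, 0.3263426721096039), 0.029567405581474304)
```

View pics/f_scene.png

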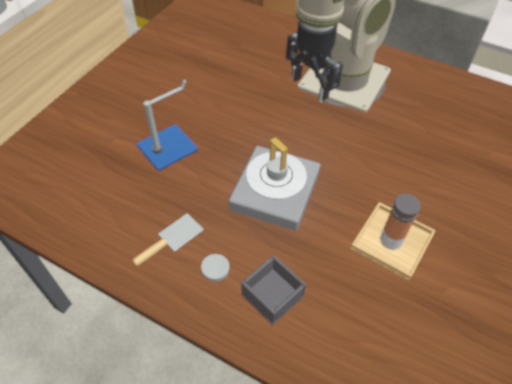

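The final view shows the weight upright on the pan inside the ring at (277,172), about 2 mm off centre. The sampler stands in the tray at (397,228), and the mould, cap and knife haven't moved.

```bash
python3 -c "
from h import *
print(workorder.hand_in())"
```

```text
the job is handed in; nothing more can be done
None
```

The sampler stands upright in the tray, the check weight sits upright on the pan inside the ring (about 2 mm off centre), the mould, cap and knife were not touched, and the job was handed in at about 17.5 s of the 59 s allowed; no verdict was returned.

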